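# Vent the steam unit and take off its filler cap

## Task

Open the counter-top steam unit's filler: first turn the vent handwheel clockwise until its pointer nose stands at the raised mark on the housing and leave it there. Then take off the cap next to the handwheel; it is locked by a quarter-turn fitting that opens either clockwise or anticlockwise, nothing shows which, so try both ways. Finish still holding that cap level in the gripper, lifted well clear (about 10 cm) above its neck; leave the other cap and the things around where they are.

Things in the scene. Friction and masses are not known exactly. Their poses are not given: they have to be found in the camera images.
- unit: fixed white steam unit, a low housing 150 x 340 x 70 mm. Origin: centre of its underside; x points away from its front (gauge, switch), y along it to the left, z up. On its top at x = 0: vent handwheel at y = +105 mm, cap to be opened at y = -12 mm, other cap at y = -118 mm. A raised mark (16 x 6 mm, 11 mm high) stands in front of the handwheel, at x = -62, y = +105 mm.
- vent_wheel (a joint): angle of the vent handwheel about its upright axis (rad); grows as it turns clockwise seen from above; 0 = pointer nose at the raised mark. It starts about -3.0 to -2.2, its stops are at -3.5 and +0.7, and it stays where it is left (friction 0.12 N m).
- wheel_grip (a point): middle of the handwheel's upright grip bar, on its axis. The bar is 50 mm long along this frame's x, 12 mm thick along y, 30 mm high (15 mm above and below this point); z up. Below it is the rim (90 mm across, its top 16 mm below this point). The pointer nose is at the -x end, 53 mm from the axis at rim height. The frame turns with the wheel.
- cap_grip (a point): middle of the upright grip tab of the cap to be opened, on the cap's axis. The tab is 16 mm long along this frame's x, 10 mm thick along y (grip it across this) and 30 mm high (15 mm above and below this point); z up. A ridge 54 mm long, 3 mm high runs along x at its foot; below is the round ribbed skirt, 66 mm across, 26 mm high. The frame turns with the cap.
- cap: the cap to be opened, 56 mm high, 105 to 210 g, loose on its neck; origin at the centre of its underside, 41 mm below the middle of its grip tab. The wrong way it stops firmly after about 0.13 rad; the right way it turns freely and can be lifted straight up once turned 0.95 to 1.6 rad from its starting angle.
- filler (a point): top centre of the neck under the cap to be opened (97 mm above the counter), fixed to the unit, axes as the unit's. With the cap seated the middle of its grip tab is 19 mm above this point; the neck is 23 mm high.
- other_cap_grip (a point): middle of the grip tab of the other cap, which looks the same and stays closed.
- spot_lotion_mid (a point): pump bottle 69x48x155 mm behind the unit, bystander; this point is its centre.
- thread_white_mid (a point): thread spool 28 mm wide, 48 mm high, behind the unit, bystander; this point is its centre.
- till_roll_c_mid (a point): upright paper roll 44 mm wide, 79 mm high, to the right of the unit, bystander; this point is its centre.
- cream_pot_mid (a point): round pot 90 mm wide, 32 mm high, right of the unit, bystander; this point is its centre.
There are look-alikes about, which are no part of the job. What is shaped like the cap but orange or red is not meant.

How it is judged:
On the way, in this order (a step that is already met when the one before it is completed fails the run):
1. the vent handwheel's pointer stands at the raised mark (within 0.2 rad), let go and still (value of joint vent_wheel between -0.2 and 0.2 rad and velocity of joint vent_wheel between -0.05 and 0.05 rad/s and contact force between the fingers and unit below 0.5 N), for 0.3 s.
2. the cap next to the handwheel is lifted off its neck by the gripper (z of cap_grip in the frame of filler above 0.07 m and contact force between the fingers and cap above 1 N), for 0.2 s.
At the end, for the whole second after the job is handed in: The handwheel's pointer is within 0.2 rad of the mark; the cap next to it is held still in the fingers, level within 0.35 rad, the middle of its grip tab more than 70 mm above the top of its neck (51 mm above its seated height), and not touching the unit (all of step 2 and value of joint vent_wheel between -0.2 and 0.2 rad and angle between cap_grip's own z axis and vertical below 0.35 rad and linear speed of cap below 0.03 m/s and contact force between cap and unit below 0.2 N); the arm keeps its last pose, push and grip.
It fails at once if the cap is lifted while the vent pointer is off the mark (z of cap_grip in the frame of filler above 0.035 m and not (value of joint vent_wheel between -0.2 and 0.2 rad)).
It fails at once if the other cap is moved (distance of other_cap_grip from where it was at the start of the episode above 0.012 m).
It fails at once if a loose bystander is knocked more than 30 mm away (distance of any of spot_lotion_mid, thread_white_mid, till_roll_c_mid, cream_pot_mid from where it was at the start of the episode above 0.03 m).
It also fails if it takes over 58 s, if anything falls off the work surface, if the arm or the gripper's body presses on something with over 40 N, if the wrist force passes 120 N, or if a joint passes its speed limit or range.

## Robot

A 6-joint arm with a two-finger parallel gripper is mounted at the origin on a cart in front of the work surface, level with it; the furniture and walls round the work are solid. World frame = base frame: x ahead of the robot, y to its left, z up, the work surface at z = 0. Lengths are in m, angles in rad, forces in N, time in s.
With the tool pointing down it reaches from about 0.325 to 0.9 m from the base axis. Payload 3.5 kg.
Tool frame: the origin (TCP) lies on the centre line of the jaws, within the pads' length; the fingertips stand 14 mm ahead of it and the grasp point (between the pads) lies 5 mm behind it; z points along the fingers, y is the line along which they close (so a half turn about z gives the same grasp; the last joint's range is limited). The gripper opens to 85 mm and grips with 20 to 120 N. Pads are 22 mm wide; open, the fingers measure 114 mm over their backs; the gripper's body (76 mm by 85 mm) begins 54 mm behind the grasp point. The pads swing forward as they close: fully open they stand 13 mm farther back than shut.
Start: joints at [-1.208, 0.276, -0.026, 1.268, 0, 1.467], TCP at [0.281, -0.558, 0.224] pointing down, gripper open.
Joint ranges: [-3.12, 3.12], [-0.85, 1.88], [-1.08, 1.24], [-1.95, 2.15], [-1.57, 1.53], [-3.14, 3.14]. Speed limits (rad/s): [2.57, 2.57, 3.14, 3.14, 3.14, 3.14].

## Interface

Orientations are given as a unit quaternion [w, x, y, z].
In Python, from workcell import telemetry, imaging, ticket, finder gives the robot as it stands.
- The arm moves only by the shell command python3 -m pendant 'ROWS' [FORCE]. ROWS is JSON, one flat list of numbers, 5 for each row, row after row: the opening, from 0 (shut) to 1 (fully open), then the shift along the tool's x, y, z in m, then the turn about the tool's z in degrees. In form: [jaw, x, y, z, spin, jaw, x, y, z, spin, ...]. A call has 1 to 12 rows; each row is the pose to reach, as a shift and turn from the pose commanded when the call began, along the tool's axes at that moment; what a row does not reach only later rows make up. A row lasts 1/8 s, in which the tool goes at most 62.5 mm and 10.7 degrees, less where a joint would pass 70% of its speed; a pose out of reach is approached as far as the arm can. A call with a gripper value outside its range is refused whole. The fingers move at their own pace and stop on an object; FORCE is the grip in N (left out, the last holds). Time passes only in rows, so rows that repeat a pose let the fingers close. It gives the time, the measured TCP pose, the force, the opening and the grip force at its end, in the units of the state.
- telemetry.sense(): the state, without advancing time (a new reading comes with each control period).
- imaging.get_image(name): name is "scene" or "top" or "wrist"; returns (picture, depth): 480x640x3 uint8, red, green, blue; 480x640 float32, m along the optical axis (not along the pixel's ray), 0 where there is no reading.
- imaging.camera_model(name): a dict with "fovy" (degrees; the focal length in pixels is half the picture's height over the tangent of half this angle, whatever the lens; pixels are square), "cx", "cy" (the principal point, pixels), "pose" (4x4, takes a point from camera to world coordinates). Camera axes: x right, y down, z forward; pixel columns grow to the right and rows downward; lengths in m; the calibration is good to about 2 mm. A picture is of the moment at which its call begins: read the wrist's pose just before it. camera_model takes no time and is no camera call; for the wrist camera it gives the pose at the moment of the call.
- ticket.finish_job(): hands the job in; it is judged then, once.
Trained networks look in the newest picture that a camera, given by its name, has taken for a name from the list of things; names that differ only in an ending like _2 or _b are one class to them, and where a whole thing is asked for, a point or a joint stands for the part that bears it (a point fixed in the world has none). Each returns a list of dicts, best first, with "conf" (0 to 1); they miss things now and then, are a little off and sometimes report something else, mostly with a low value. They report only what shows in the picture. A call takes as long as a camera call. They do not tell look-alikes from the thing itself.
- finder.cut_out(camera, name): "pixels" (480x640 bool, what is visible of it) and "bbox" ([centre column, centre row, width, height] in pixels, round what is visible of it).
- finder.spot_point(camera, name): "centre" ([column, row] in pixels: a listed point, or the origin of a listed thing).
The state is a dict: "time": time; "joint_positions": joint angles; "qd": joint speeds; "joint_torque": joint torques, N m; "tool_pos": TCP position; "tcp_rot": TCP orientation; "contact_force": force on the tool from outside, world axes, zero at the start; "ft_torque": the same for the moment, N m; "gripper_width": opening from 0.0 (shut) to 1.0 (fully open); "finger_force": force on a finger pad.
Only numpy, scipy, OpenCV 4.12 (cv2) and the standard library are available. Lean on these libraries where they do the work, as an engineer would, in place of code of your own. Each camera call takes 0.05 s, during which the arm holds its last target. There are 200 camera calls.

## Working session

There is one attempt and no reset: what is moved stays moved. The work goes in short steps, Python scripts to look and compute and a shell command to move; the robot and the scene stay as the last step left them, time stands still between calls to the robot, and variables do not carry over. Pictures are saved under pics/ and viewed, at most 10 in all, crops included, and the job is handed in when it is done.

```bash
mkdir -p pics
cat > h.py <<'E'
import numpy as np, cv2
from workcell import telemetry, imaging, ticket, finder
def grab(n):
    m=imaging.camera_model(n); im,d=imaging.get_image(n); return im,d,m
def world(m,u,v,z):  # depth z
    f=240/np.tan(np.radians(m['fovy'])/2)
    p=np.array([(u-m['cx'])/f*z,(v-m['cy'])/f*z,z,1.0]); return (np.array(m['pose'])@p)[:3]
def ray(m,u,v):
    o=np.array(m['pose'])[:3,3]; d=world(m,u,v,1.0)-o; return o,d/np.linalg.norm(d)
def meet(a,b):
    (o,d),(p,e)=a,b
    s=np.linalg.lstsq(np.stack([d,-e],1),p-o,rcond=None)[0]
    x,y=o+s[0]*d,p+s[1]*e
    return (x+y)/2,np.linalg.norm(x-y)
def save(n,im): cv2.imwrite('pics/'+n+'.png',cv2.cvtColor(im,cv2.COLOR_RGB2BGR))
E
python3 - <<'E'
from h import *
print(telemetry.sense())
R={}
for c in('scene','top'):
    im,d,m=grab(c); save(c,im); print(c,m)
    for n in('wheel_grip','cap_grip','other_cap_grip','unit','filler'):
        for r in finder.spot_point(c,n)[:3]:
            u,v=r['centre']; z=d[int(np.clip(v,0,479)),int(np.clip(u,0,639))]
            print(c,n,round(r['conf'],2),np.round([u,v],1),np.round(world(m,u,v,z),3))
E
```

```text
{'time': 0.0, 'joint_positions': array([-1.20841185e+00,  2.77105127e-01, -2.79387143e-02,  1.26796097e+00,
        8.73820554e-06,  1.46741319e+00]), 'qd': array([ 0.00017635, -0.00035603, -0.00097681, -0.00232898, -0.00176273,
        0.0006011 ]), 'joint_torque': array([ 1.11503901e-03, -4.45509875e+01,  2.95201957e+01,  1.64932053e-02,
       -7.40938071e-05,  1.02068992e-05]), 'tool_pos': array([ 0.28040824, -0.55766313,  0.22304975]), 'tcp_rot': array([-1.09556104e-03,  9.73004312e-01,  2.30784293e-01, -1.38268358e-04]), 'contact_force': array([0.21111866, 0.29844577, 0.04038813]), 'ft_torque': array([ 0.08200159, -0.00582786, -0.00660359]), 'finger_force': 0.0, 'gripper_width': 1.0023009075531228}
scene {'fovy': 56.848228864502744, 'cx': 317.49726403938763, 'cy': 246.26270962772762, 'pose': array([[-0.78296276, -0.36358158,  0.50475514, -0.01098093],
       [-0.62190441,  0.47613926, -0.6217124 ,  0.74023447],
       [-0.01429056, -0.8006871 , -0.5989123 ,  0.76113787],
       [ 0.        ,  0.        ,  0.        ,  1.        ]])}
scene wheel_grip 0.72 [295.  285.9] [0.486 0.
[... 399 characters left out ...]
: 239.29871943160802, 'pose': array([[-0.00370645, -0.98474652,  0.17395559,  0.35025481],
       [-0.99971282,  0.00776747,  0.02267014,  0.00542281],
       [-0.02367553, -0.1738216 , -0.98449252,  1.23163712],
       [ 0.        ,  0.        ,  0.        ,  1.        ]])}
top wheel_grip 0.67 [243.1 269.6] [0.48  0.194 0.124]
top wheel_grip 0.62 [391.  278.6] [ 0.464 -0.135  0.068]
top cap_grip 0.88 [189.9 278.7] [0.471 0.338 0.023]
top cap_grip 0.8 [294.8 268.7] [0.48  0.08  0.133]
top cap_grip 0.61 [219.6 211.8] [0.626 0.264 0.057]
top other_cap_grip 0.89 [342.9 266.4] [ 0.484 -0.024  0.133]
top unit 0.76 [293.  273.1] [0.474 0.086 0.104]
top filler 0.72 [294.  268.5] [0.481 0.082 0.133]
```

View pics/scene.png

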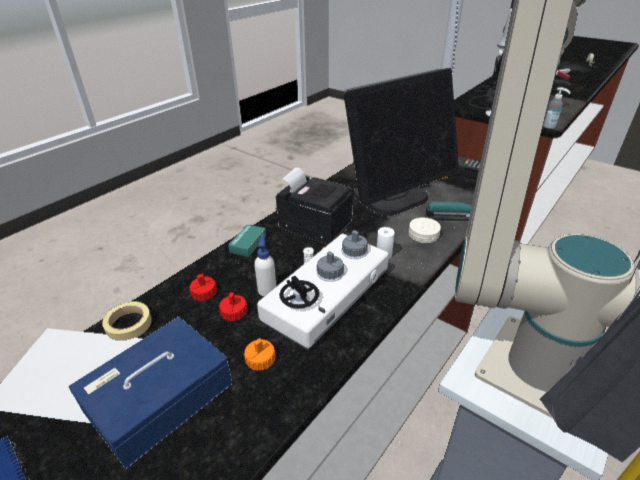

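View pics/top.png

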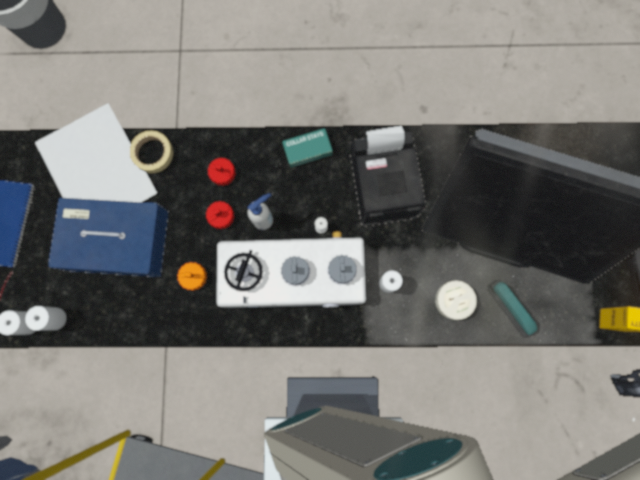

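Run:
```python
from h import *
ms,mt=imaging.camera_model('scene'),imaging.camera_model('top')
for n,a,b in(('wheel',(295,285.9),(243.1,269.6)),('cap',(333.2,258.3),(294.8,268.7)),('other',(354.5,239.5),(342.9,266.4))):
    print(n,meet(ray(ms,*a),ray(mt,*b)))
```

```text
wheel (array([0.48687058, 0.20019645, 0.10313393]), np.float64(0.010655269635637272))
cap (array([0.48076195, 0.08010114, 0.11027225]), np.float64(0.004679976264209431))
other (array([ 0.48873157, -0.02507182,  0.10045818]), np.float64(0.0007278560539394892))
```

The scene view shows the white unit with the wheel at about (299,292) and the grey caps at (331,265) and (355,244). In the top view they are at (243,271), (295,270) and (343,268). The other caps in view are orange or red and aren't part of the job. Next I'll move the wrist camera over the unit and unwind joint 6, so it can turn clockwise later.

```bash
python3 -m pendant '[1,0.03,-0.03,-0.06,-10,1,0.06,-0.07,-0.08,-20,1,0.1,-0.12,-0.08,-30,1,0.14,-0.16,-0.08,-40,1,0.18,-0.21,-0.08,-50,1,0.22,-0.26,-0.08,-60,1,0.26,-0.31,-0.08,-70,1,0.3,-0.36,-0.08,-80,1,0.34,-0.4,-0.08,-90,1,0.38,-0.45,-0.08,-100,1,0.42,-0.49,-0.08,-110,1,0.45,-0.52,-0.08,-120]' 40
python3 - <<'E'
from h import *
print(telemetry.sense()['joint_positions'])
im,d,m=grab('wrist'); save('w1',im); print(m['pose'])
for n in('wheel_grip','cap_grip','other_cap_grip'):
    for r in finder.spot_point('wrist',n)[:3]:
        u,v=r['centre']; z=d[int(np.clip(v,0,479)),int(np.clip(u,0,639))]
        print(n,round(r['conf'],2),np.round([u,v],1),np.round(world(m,u,v,z),3))
E
```

```text
time: 2.1
tool_pos: [0.4495, 0.1107, 0.3045]
tcp_rot: [0.0, 0.283, 0.959, 0.0]
contact_force: [1.0, -1.4, -0.4]
gripper_width: 1.001
finger_force: 0.0
[ 1.01746143e-01 -4.91199710e-02 -2.26313011e-01  1.39253302e+00
  5.91086859e-05  6.75356669e-01]
[[ 5.41559872e-01  8.03325283e-01  2.47752688e-01  3.86754736e-01]
 [ 8.40662087e-01 -5.17647908e-01 -1.59147414e-01  1.51293185e-01]
 [ 4.01518935e-04  2.94464145e-01 -9.55662444e-01  4.54026371e-01]
 [ 0.00000000e+00  0.00000000e+00  0.00000000e+00  1.00000000e+00]]
wheel_grip 0.92 [430.6 177.5] [0.476 0.2   0.124]
cap_grip 0.97 [540.4 252.4] [0.628 0.271 0.047]
cap_grip 0.94 [584.  330.7] [0.736 0.273 0.049]
cap_grip 0.79 [312.9 260.3] [0.482 0.085 0.13 ]
other_cap_grip 0.65 [218. 315.] [ 0.483 -0.017  0.121]
```

View pics/w1.png

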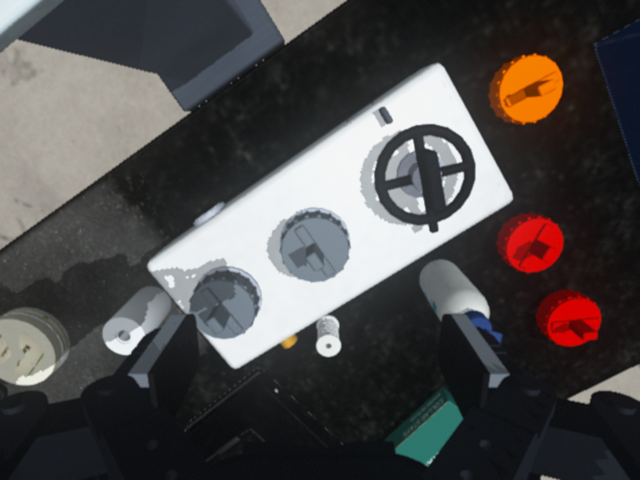

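The wrist view shows the wheel hub at about (425,175), with its nose at about (434,228) pointing away from the raised mark at (384,116). The cap to open is at (315,245) and the other cap at (226,302). Next I'll measure the bar and tabs from depth.

```bash
cat >> h.py <<'E'
def cloud(m,d):
    v,u=np.mgrid[0:480,0:640]; f=240/np.tan(np.radians(m['fovy'])/2)
    P=np.stack([(u-m['cx'])/f*d,(v-m['cy'])/f*d,d],-1); T=np.array(m['pose'])
    W=P@T[:3,:3].T+T[:3,3]; W[d<=0]=np.nan; return W
def pca(Q):
    c=Q[:,:2].mean(0); r=cv2.minAreaRect(Q[:,:2].astype(np.float32)*1000); w,V=np.linalg.eigh(np.cov((Q[:,:2]-c).T))
    return np.round(c,4),np.degrees(np.arctan2(V[1,1],V[0,1])).round(1),np.round(r[0],1),np.round(r[1],1),r[2],len(Q)
def near(W,x,y,r,z0,z1):
    return W[(np.hypot(W[...,0]-x,W[...,1]-y)<r)&(W[...,2]>z0)&(W[...,2]<z1)]
E
python3 - <<'E'
from h import *
im,d,m=grab('wrist'); W=cloud(m,d)
for n,x,y in(('wheel',.478,.2),('cap',.481,.083),('oth',.484,-.02)):
    Q=near(W,x,y,.05,.085,.2); print(n,np.histogram(Q[:,2],bins=np.arange(.085,.15,.004)))
    t=np.percentile(Q[:,2],99); print('top',t); print(pca(near(W,x,y,.05,t-.006,t+.004)))
Q=near(W,.478,.2,.07,.09,.107); print('rim',pca(Q))
c=np.array([.478,.2]); 
# unit top
U=W[(W[...,2]>.062)&(W[...,2]<.075)&(abs(W[...,0]-.48)<.13)&(abs(W[...,1]-.08)<.25)]; print('unit',pca(U),np.median(U[:,2]))
for p in((434,228),(384,116),(434,222)): print(p,W[p[1],p[0]])
E
```

```text
wheel (array([ 238, 3131,  706,  202,   63,   68,   65,   74,   89,  841,   40,
          0,    0,    0,    0,    0]), array([0.085, 0.089, 0.093, 0.097, 0.101, 0.105, 0.109, 0.113, 0.117,
       0.121, 0.125, 0.129, 0.133, 0.137, 0.141, 0.145, 0.149]))
top 0.12484137968244144
(array([0.4805, 0.2013]), np.float64(161.3), array([481.6, 201.6]), array([12.3, 50.1]), 71.43806457519531, 941)
cap (array([  65,   69,  140, 1640, 1508,   43,   23,   24,   28,   24,   34,
        203,    0,    0,    0,    0]), array([0.085, 0.089, 0.093, 0.097, 0.101, 0.105, 0.109, 0.113, 0.117,
       0.121, 0.125, 0.129, 0.133, 0.137, 0.141, 0.145, 0.149]))
top 0.13133227249120155
(array([0.4835, 0.0853]), np.float64(179.7), array([484.1,  84.7]), array([15.6, 10.2]), 0.14346951246261597, 235)
oth (array([ 114,  120,  181, 1297, 1340,   55,   38,   45,   44,   44,   54,
        176,    0,    0,    0,    0]), array([0.085, 0.089, 0.093, 0.097, 0.101, 0.105, 0.109, 0.113, 0.117,
       0.121, 0.125, 0.129, 0.133, 0.137, 0.141, 0.145, 0.149]))
top 0.13115326218630086
(array([ 0.486, -0.02 ]), np.float64(-175.5), array([486.5, -20.6]), array([15.9, 11. ]), 3.807976484298706, 228)
rim (array([0.48  , 0.2015]), np.float64(157.6), array([481.7, 201.4]), array([88.4, 88.3]), 25.003643035888672, 3906)
unit (array([0.477, 0.107]), np.float64(91.4), array([508. ,  63.4]), array([203.7, 408.9]), 0.1424734890460968, 38211) 0.06978766031157879
(434, 228) [0.52702639 0.18346325 0.09081028]
(384, 116) [0.41971979 0.19734317 0.07162493]
(434, 222) [0.52210471 0.18616753 0.09069877]
```

```bash
python3 -m pendant '[1,0.02,0.05,0,-10,1,0.022,0.094,0.02,-20,1,0.022,0.094,0.04,-30,1,0.022,0.094,0.06,-40,1,0.022,0.094,0.06,-50,1,0.022,0.094,0.06,-60,1,0.022,0.094,0.06,-70,1,0.022,0.094,0.06,-80,1,0.022,0.094,0.06,-90,1,0.022,0.094,0.06,-100,1,0.022,0.094,0.06,-110,1,0.022,0.094,0.06,-114]'
python3 -m pendant '[1,0,0,0,-10,1,0,0,0,-20,1,0,0,0,-30,1,0,0,0,-40,1,0,0,0,-50,1,0,0,0,-60,1,0,0,0,-70,1,0,0,0,-80,1,0,0,0,-80]'
python3 - <<'E'
from h import *
s=telemetry.sense();print(s['joint_positions'],s['tool_pos'],s['tcp_rot'])
im,d,m=grab('wrist'); save('w2',im); W=cloud(m,d); print(m['pose'][:,3])
Q=near(W,.4815,.2014,.05,.085,.14); t=np.percentile(Q[:,2],99); print('top',t,pca(near(W,.4815,.2014,.05,t-.006,t+.004)))
B=near(W,.62,.17,.07,.1,.4); print('bottle',B.max(0),B.min(0),np.median(B,0))
for n in('wheel_grip',):
    for r in finder.spot_point('wrist',n)[:2]: print(r)
E
```

```text
time: 3.85
tool_pos: [0.4825, 0.1971, 0.2444]
tcp_rot: [-0.0, -0.647, 0.762, -0.0]
contact_force: [0.0, -0.3, -0.1]
gripper_width: 1.002
finger_force: 0.0
time: 4.97
tool_pos: [0.4825, 0.1974, 0.2444]
tcp_rot: [0.0, 0.985, -0.17, 0.0]
contact_force: [-0.6, -0.2, 0.3]
gripper_width: 0.996
finger_force: 0.0
[ 2.64493919e-01  8.20317923e-02 -2.18142044e-01  1.27054088e+00
 -2.15474841e-04 -2.53505964e+00] [0.48252278 0.19744333 0.24441745] [ 8.04658352e-05  9.85411758e-01 -1.70187114e-01  8.24478902e-05]
[0.5536505  0.17216212 0.39395252 1.        ]
top 0.12481813772745216 (array([0.4827, 0.201 ]), np.float64(161.5), array([481.8, 201.3]), array([12. , 49.7]), 71.45172119140625, 1208)
bottle [0.62672986 0.18905658 0.15548129] [0.60099254 0.15244665 0.10000602] [0.61040354 0.17245015 0.12253709]
{'centre': [314.8, 226.7], 'conf': 0.63}
```

View pics/w2.png

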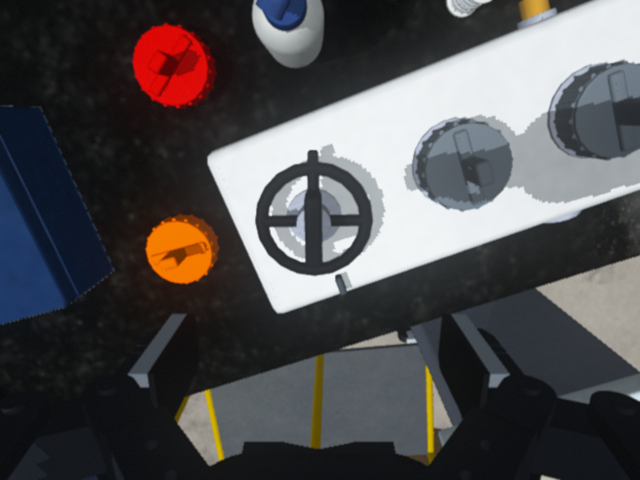

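The wheel bar is vertical in the image at (313,222), with the nose at (313,155) pointing away from the mark at (343,284). This agrees with the first view, so I'll go down and grip the bar.

```bash
python3 -m pendant '[1,-0.002,-0.004,0.05,-1,1,-0.002,-0.004,0.1,-1,1,-0.002,-0.004,0.133,-1,1,-0.002,-0.004,0.133,-1,0,-0.002,-0.004,0.133,-1,0,-0.002,-0.004,0.133,-1,0,-0.002,-0.004,0.133,-1,0,-0.002,-0.004,0.133,-1,0,-0.002,-0.004,0.133,-1,0,-0.002,-0.004,0.133,-1,0,-0.002,-0.004,0.133,-1,0,-0.002,-0.004,0.133,-1]' 40
```

```text
time: 6.58
tool_pos: [0.482, 0.2017, 0.1123]
tcp_rot: [0.002, 0.987, -0.16, 0.001]
contact_force: [-2.1, -5.0, 6.2]
gripper_width: 0.122
finger_force: 39.4
```

```bash
python3 -m pendant '[0,0,0,0,8,0,0,0,0,16,0,0,0,0,24,0,0,0,0,32,0,0,0,0,40,0,0,0,0,48,0,0,0,0,56,0,0,0,0,64,0,0,0,0,72,0,0,0,0,80,0,0,0,0,80]'
python3 -m pendant '[0,0,0,0,8,0,0,0,0,16,0,0,0,0,24,0,0,0,0,32,0,0,0,0,40,0,0,0,0,48,0,0,0,0,56,0,0,0,0,64,0,0,0,0,72,0,0,0,0,80,0,0,0,0,80]'
```

```text
time: 7.95
tool_pos: [0.4813, 0.2013, 0.1123]
tcp_rot: [-0.002, -0.653, 0.757, -0.002]
contact_force: [-3.3, -6.5, 7.7]
gripper_width: 0.118
finger_force: 39.6
time: 9.32
tool_pos: [0.4809, 0.2019, 0.1123]
tcp_rot: [-0.001, -0.014, 1.0, -0.002]
contact_force: [-3.3, -4.4, 8.6]
gripper_width: 0.117
finger_force: 39.7
```

Now open, rise, and check the wheel and the cap.

```bash
python3 -m pendant '[1,0,0,0,0,1,0,0,0,0,1,0,0,0,0,1,0,0,0,0,1,0,0,-0.04,0,1,0,0,-0.09,0,1,0,0.02,-0.13,0,1,0,0.05,-0.13,0,1,0,0.08,-0.13,0,1,0,0.08,-0.13,0]'
python3 - <<'E'
from h import *
s=telemetry.sense();print(s['joint_positions'],s['tool_pos'],s['tcp_rot'])
im,d,m=grab('wrist'); save('w3',im); W=cloud(m,d)
for n,x,y in(('wheel',.4815,.2014),('cap',.484,.085),('oth',.4865,-.0206)):
    Q=near(W,x,y,.045,.085,.15)
    if len(Q)<50: continue
    t=np.percentile(Q[:,2],99); print(n,'top',t,pca(near(W,x,y,.045,t-.006,t+.004)))
N=near(W,.4815,.2014,.06,.085,.1); r=np.hypot(N[:,0]-.4815,N[:,1]-.2014); print('nose',N[r>.049].mean(0) if (r>.049).any() else None)
E
```

```text
time: 10.58
tool_pos: [0.4795, 0.2848, 0.2411]
tcp_rot: [0.0, -0.016, 1.0, 0.0]
contact_force: [0.3, -1.0, -0.4]
gripper_width: 1.002
finger_force: 0.0
[ 4.19940915e-01  1.48549730e-01 -1.49682089e-01  1.27230804e+00
  1.19399173e-04  3.87953160e-01] [0.47946046 0.28475638 0.24114112] [ 9.44485571e-05 -1.59932031e-02  9.99872091e-01  1.05297332e-04]
wheel top 0.1247214491982085 (array([0.4804, 0.2028]), np.float64(-178.6), array([481.5, 202. ]), array([49.2, 12.7]), 1.9468015432357788, 1302)
cap top 0.1313389944931303 (array([0.4839, 0.0866]), np.float64(-176.8), array([484.5,  85.2]), array([11.5, 16.5]), 87.34799194335938, 468)
nose [0.43079835 0.20136504 0.09078137]
```

View pics/w3.png

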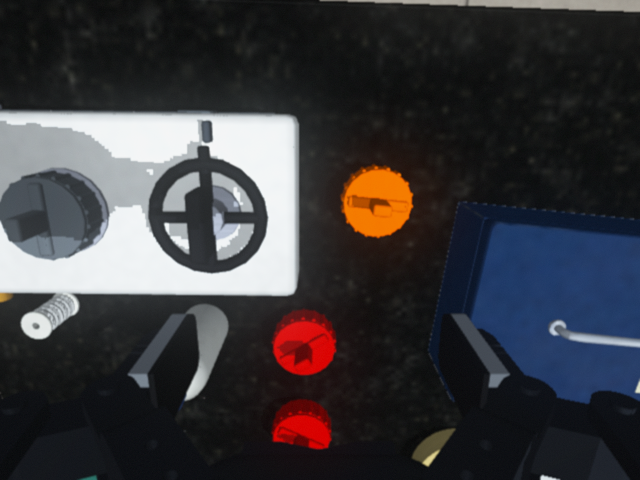

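The wheel's nose stands at the mark (nose at (203,150), mark at (206,131)), with a remaining error of about 1°. The cap is at (52,213), with its tab along world x. Next I'll go to the cap and grip its tab.

```bash
python3 -m pendant '[1,0.002,-0.05,0,1,1,0.002,-0.1,0,1,1,0.002,-0.15,0,1,1,0.002,-0.2,0,1,1,0.002,-0.2,0.05,1,1,0.002,-0.2,0.1,1,1,0.002,-0.2,0.123,1,1,0.002,-0.2,0.123,1,0.5,0.002,-0.2,0.123,1,0,0.002,-0.2,0.123,1,0,0.002,-0.2,0.123,1,0,0.002,-0.2,0.123,1]' 50
python3 -m pendant '[0,0,0,0,0,0,0,0,0,0,0,0,0,0,0]'
python3 -c "
from h import *
s=telemetry.sense();print(s['ft_torque'],s['joint_positions'],s['joint_torque'])"
```

```text
time: 12.12
tool_pos: [0.4839, 0.0835, 0.1188]
tcp_rot: [0.001, -0.006, 1.0, 0.0]
contact_force: [-0.2, 0.1, 0.6]
gripper_width: 0.145
finger_force: 0.9
time: 12.5
tool_pos: [0.484, 0.0838, 0.1188]
tcp_rot: [0.001, -0.006, 1.0, 0.0]
contact_force: [-1.0, 2.2, 5.1]
gripper_width: 0.089
finger_force: 49.2
[ 0.49660584  0.13700016 -0.04060373] [ 3.91869338e-02  1.23031491e-01 -4.52009046e-01  9.94566424e-01
  9.00973490e-04  2.68772376e-02] [-1.17825463e+00 -3.04754376e+01  2.43291110e+01 -1.92303224e-01
 -6.68329597e-01 -2.43828188e-03]
```

Gripped. Try clockwise, 14° in small steps.

```bash
python3 -m pendant '[0,0,0,0,3,0,0,0,0,6,0,0,0,0,9,0,0,0,0,12,0,0,0,0,14,0,0,0,0,14]'
python3 -c "
from h import *
s=telemetry.sense();print(s['ft_torque'],s['joint_positions'][5],s['joint_torque'])"
```

```text
time: 13.25
tool_pos: [0.4844, 0.0832, 0.1188]
tcp_rot: [0.001, 0.115, 0.993, -0.0]
contact_force: [2.0, 0.2, 4.4]
gripper_width: 0.09
finger_force: 51.2
[-0.0025694  -0.2785699   0.64348225] 0.2701413129811105 [ -0.65095223 -30.44433475  23.19706678   0.57349769  -0.04699465
   0.68541951]
```

There's a moment of 0.64 N m, so it's blocked clockwise. I'll go back and try anticlockwise.

```bash
python3 -m pendant '[0,0,0,0,-4,0,0,0,0,-8,0,0,0,0,-12,0,0,0,0,-16,0,0,0,0,-20,0,0,0,0,-24,0,0,0,0,-28,0,0,0,0,-32,0,0,0,0,-32]'
python3 -c "
from h import *
s=telemetry.sense();print(s['ft_torque'],s['joint_positions'][5],s['joint_torque'])"
```

```text
time: 14.38
tool_pos: [0.483, 0.0824, 0.1185]
tcp_rot: [-0.001, -0.162, 0.987, -0.001]
contact_force: [-1.8, -0.7, 7.3]
gripper_width: 0.089
finger_force: 49.9
[-0.45056029  0.18937497 -0.04344755] -0.28669020818839486 [  0.59174426 -29.72777724  24.07481074  -0.41686705   0.4706105
  -0.10543831]
```

```bash
python3 -m pendant '[0,0,0,0,-6,0,0,0,0,-12,0,0,0,0,-18,0,0,0,0,-24,0,0,0,0,-30,0,0,0,0,-36,0,0,0,0,-42,0,0,0,0,-48,0,0,0,0,-52,0,0,0,0,-52]'
python3 -c "
from h import *
s=telemetry.sense();print(s['ft_torque'],s['joint_positions'][5],s['joint_torque'])"
python3 -m pendant '[0,0,0,-0.004,0,0,0,0,-0.008,0,0,0,0,-0.012,0,0,0,0,-0.012,0]'
```

```text
time: 15.62
tool_pos: [0.4839, 0.083, 0.1185]
tcp_rot: [0.0, -0.578, 0.816, -0.001]
contact_force: [1.4, -0.2, 5.3]
gripper_width: 0.09
finger_force: 49.7
[-0.13403283 -0.28285734 -0.05348178] -1.1933537175909947 [  0.2473011  -30.33087015  23.50750029   0.38224398   0.13792123
  -0.11994566]
time: 16.12
tool_pos: [0.4831, 0.0833, 0.1303]
tcp_rot: [-0.0, -0.578, 0.816, 0.0]
contact_force: [0.7, -0.0, -1.3]
gripper_width: 0.092
finger_force: 49.0
```

The wrist carries about the cap's weight and nothing more, so the cap is coming free. I'll lift it the rest of the way.

```bash
python3 -m pendant '[0,0,0,-0.012,0,0,0,0,-0.03,0,0,0,0,-0.05,0,0,0,0,-0.07,0,0,0,0,-0.085,0,0,0,0,-0.09,0,0,0,0,-0.09,0,0,0,0,-0.09,0,0,0,0,-0.09,0]'
python3 - <<'E'
from h import *
s=telemetry.sense();print(s['tool_pos'],s['contact_force'],s['qd'].round(3))
im,d,m=grab('wrist'); save('w4',im); im2,_,_=grab('scene'); save('s4',im2[200:360,220:440].repeat(3,0).repeat(3,1))
E
```

```text
time: 17.25
tool_pos: [0.4828, 0.0833, 0.2194]
tcp_rot: [-0.001, -0.578, 0.816, 0.0]
contact_force: [0.9, 0.8, -0.8]
gripper_width: 0.086
finger_force: 49.0
[0.48283522 0.08333151 0.21938302] [ 0.94138698  0.8211596  -0.83383257] [-0.001  0.001  0.004  0.     0.     0.   ]
```

View pics/w4.png

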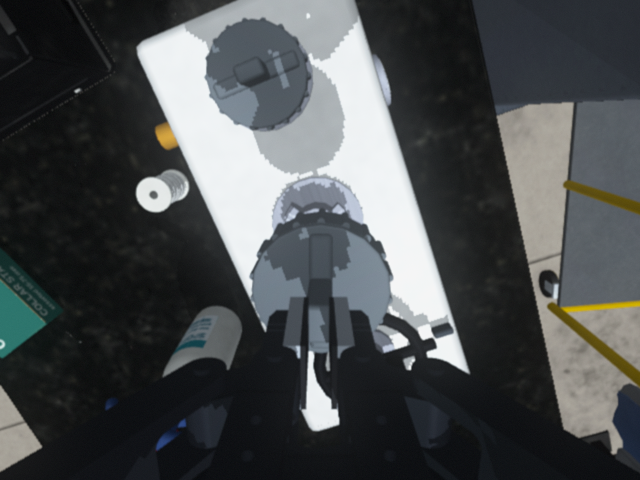

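View pics/s4.png

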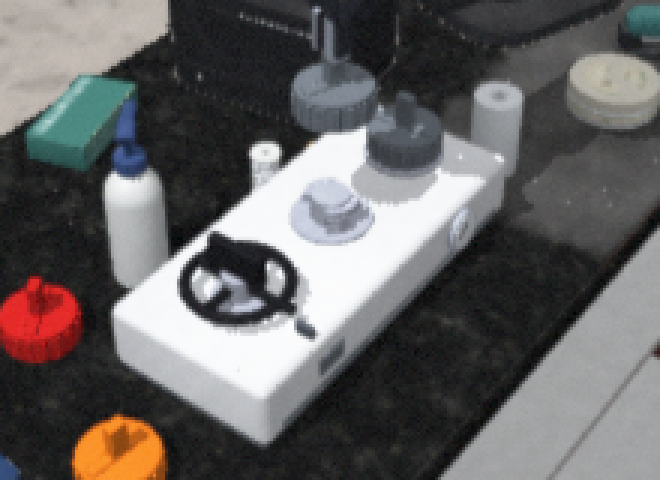

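The wrist view shows the cap (320,280) held level in the fingers above the bare neck (318,205). The scene crop shows the cap in the air at (335,95), the bare neck at (335,210), the nose at the mark (300,320), and the other cap and the bystanders still in place.

```bash
python3 -c "
from h import *
print(ticket.finish_job())"
```

```text
the job is handed in; nothing more can be done
None
```

The job is handed in, with no verdict returned: the vent pointer was left at the mark (about 1° off when measured), and the cap, which opened anticlockwise, was held level about 10 cm above its seated height, with the other cap and the bystanders in place in the last pictures.

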